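Turn the draining carousel and hang the parts basket

TASK

Gently turn the draining carousel counter-clockwise (seen from above) until it comes up against its stop with the empty hook in front, and leave it there. Then pick up the loose steel basket by the tab on its bail and hang it on that hook, the bail bar fully down in the seat just behind the upturned tip, so that it hangs upright and still with the carousel still at its stop. Keep every push on the rack, by hand or with the basket, below 30 N, do not tip the basket, and leave the other things on the bench where they are.

Things in the scene. Friction and masses are not known exactly. Their poses are not given: they have to be found in the camera images.
- rack: (All sizes in mm.) Turning part of the steel draining carousel. Origin on the upright turning axis, 150 above the table. Four equal level hooks, 90 deg apart; the EMPTY one points along this body's -x. The others carry two baskets and a polishing wheel, fixed to them, reaching 118 from the axis and up to 246 above the table. Base disc 140 across, column 24, hub 40 with a black ball on top, up to 238.
- hub (a point): Centre of the hub, on the turning axis, 190 above the table. A brake holds the carousel where it is left; turning takes 0.30 N m, about 3 N at the hooks. Turned COUNTER-CLOCKWISE from above, the empty hook comes from the robot's left or far side to the front, where it meets a hard stop. At the start it is 50 to 130 deg short of that stop.
- seat (a point): Centre of the floor of the empty hook's seat, 89 from the axis, 200 above the table; turns with the rack, its -x points outward along the hook. The seat is a recess 12 long radially (83 to 95 from the axis), 8 deep below the bar's top, 10 wide, open at the sides; the hook's underside is 190 above the table there.
- hook_bar (a point): Top of the empty hook's plain bar, 65 from the axis, 208 above the table. The bar is 10 wide, 10 high, and runs level from the hub to 83 from the axis, where it steps down into the seat. Push its flank to turn the carousel. At the stop the hook points towards the robot's edge of the table (world -x) give or take 23 deg, differently each time: find the stop by feel. A small dark lug on the base's rim lies below it there.
- hook_tip (a point): Top of the empty hook's upturned tip, 99 from the axis, 218 above the table (18 above the seat's floor, 10 above the bar's top). It is 8 thick radially (95 to 103 from the axis) and 10 wide; its inner face bounds the seat.
- basket_tab (a point): Centre of the black grip tab on top of the loose steel basket (0.15 to 0.31 kg), 127 above its underside. Tab 12 thick along x, 24 wide along y, 36 high; z up. The basket is an open round cup 56 across, 45 high, standing on the table; flat uprights at y = +-29.5 carry a bail bar right below the tab. Half a turn makes no difference.
- basket_bar (a point): Centre of the basket's bail bar, 22 below the tab's centre, 105 above the basket's underside: 8 x 8 square, 62 long along y. The hook goes through the opening below this bar, which lies across the hook, down in its seat: this point is then 4 above the seat's floor, within 2 of its centre radially.
- brush: bystander: bench brush, yellow handle, black bristles, 260 long, lying flat; origin at its underside
- compound_bar: bystander: reddish-brown bar of polishing compound, 100 x 35 x 30; origin at its underside
- mop: bystander: grey cloth polishing wheel, 94 across, 21 thick, lying flat; origin at its underside
- pickle_jar: bystander: amber glass jar, 64 across, 60 high; origin at its underside
- mandrel: bystander: steel ring mandrel, a tapered rod 250 long and 26 thick at most, lying on two small wooden rests; origin at its underside
- dish: bystander: white ceramic dish, 90 across, 30 high; origin at its underside
Things that resemble listed ones, but are neither listed nor needed, are in the scene too. There is more than one size of the part that bears basket_tab; the job needs the largest.

How it is judged:
By the outcome, as a careful person would: the job done as asked, in the order asked, and still so for the second after the job is handed in, with the robot touching nothing.
It also fails if it takes over 72 s, if anything falls off the work surface, if the arm or the gripper's body presses on something with over 40 N, if the wrist force passes 120 N, or if a joint passes its speed limit or range.

ROBOT

A 6-joint arm with a two-finger parallel gripper is mounted at the origin on the work surface. World frame = base frame: x ahead of the robot, y to its left, z up, the work surface at z = 0. Lengths are in mm, angles in rad, forces in N, time in s.
With the tool pointing down it reaches from about 275 to 750 mm from the base axis. Payload 10.2 kg.
Tool frame: the origin (TCP) lies between the finger pads; the fingertips stand 17 mm ahead of it and the grasp point (between the pads) lies 2 mm behind it; z points along the fingers, y is the line along which they close (so a half turn about z gives the same grasp; the last joint's range is limited). The gripper opens to 85 mm and grips with 20 to 120 N. Pads are 22 mm wide; open, the fingers measure 114 mm over their backs; the gripper's body (76 mm by 85 mm) begins 54 mm behind the grasp point. The pads swing forward as they close: fully open they stand 13 mm farther back than shut.
Start: joints at [-1.332, 0.313, 1.498, -0, 1.331, -0.223], TCP at [233.908, -470.02, 248.294] pointing down, gripper open.
Joint ranges: [-2.94, 2.94], [-0.97, 2.17], [0.19, 2.56], [-1.23, 4.37], [0.02, 3.11], [-2.88, 2.88]. Speed limits (rad/s): [2.39, 2.39, 3.01, 3.14, 3.14, 3.14].

INTERFACE

Orientations are given as a unit quaternion [w, x, y, z].
In Python, from rig import * gives the robot as it stands.
- The arm moves only by the tool step_arm, never from a script. Its argument "commands" is text: rows parted by semicolons, each of 7 numbers parted by spaces: the opening, from 0 (shut) to 1 (fully open), then the shift along the tool's x, y, z in cm, then the turn, a rotation vector about the tool's x, y, z in rad. In form: hand x y z rx ry rz; .... A call has 1 to 20 rows; each row is the pose to reach, as a shift and turn from the pose commanded when the call began, along the tool's axes at that moment; what a row does not reach only later rows make up. A row lasts 1/12 s, in which the tool goes at most 41.7 mm and 7.16 degrees, less where a joint would pass 70% of its speed; a pose out of reach is approached as far as the arm can. A call with a gripper value outside its range is refused whole. The fingers move at their own pace and stop on an object; "newtons" is the grip in N (left out, the last holds). Time passes only in rows, so rows that repeat a pose let the fingers close. It gives the time, the measured TCP pose, the force, the opening and the grip force at its end, in the units of the state.
- sense(): the state, without advancing time (a new reading comes with each control period).
- capture(name): name is "scene" or "top" or "wrist"; returns the picture (480x640x3 uint8, red, green, blue); there is no depth.
- camera_model(name): a dict with "mtx" (3x3 intrinsics, pixels), "k1" (the pictures are not rectified: a ray, as slopes to the right and down, at radius r is drawn at 1 + k1 r^2 times it, then the intrinsics apply), "eye" and "rotation" of the camera in the world. Camera axes: x right, y down, z forward; pixel columns grow to the right and rows downward; lengths in mm; the calibration is good to about 2 mm. A picture is of the moment at which its call begins: read the wrist's pose just before it. camera_model takes no time and is no camera call; for the wrist camera it gives the pose at the moment of the call.
- finish_job(): hands the job in; it is judged then, once.
Trained networks look in the newest picture that a camera, given by its name, has taken for a name from the list of things; names that differ only in an ending like _2 or _b are one class to them, and where a whole thing is asked for, a point or a joint stands for the part that bears it (a point fixed in the world has none). Each returns a list of dicts, best first, with "score" (0 to 1); they miss things now and then, are a little off and sometimes report something else, mostly with a low value. They report only what shows in the picture. A call takes as long as a camera call. They do not tell look-alikes from the thing itself.
- search_frame(camera, label): "rect" ([centre column, centre row, width, height] in pixels, round what is visible of it).
- trace(camera, label): "mask" (480x640 bool, what is visible of it) and "rect" ([centre column, centre row, width, height] in pixels, round what is visible of it).
- spot_point(camera, label): "xy" ([column, row] in pixels: a listed point, or the origin of a listed thing).
The state is a dict: "time_s": time; "joints": joint angles; "dq": joint speeds; "tau": joint torques, N m; "eef_pos": TCP position; "ee_rot": TCP orientation; "force": force on the tool from outside, world axes, zero at the start; "wrist_torque": the same for the moment, N m; "grip_width": opening from 0.0 (shut) to 1.0 (fully open); "grip_force": force on a finger pad.
Only numpy, scipy, OpenCV 4.12 (cv2) and the standard library are available. Lean on these libraries where they do the work, as an engineer would, in place of code of your own. Each camera call takes 0.05 s, during which the arm holds its last target. There are 200 camera calls.

## Working session

There is one attempt and no reset: what is moved stays moved. The work goes in short steps, Python scripts to look and compute and a tool call to move; the robot and the scene stay as the last step left them, time stands still between calls to the robot, and variables do not carry over. Pictures are saved under pics/ and viewed, at most 14 in all, crops included, and the job is handed in when it is done.

Besides the shell and the picture viewer there is one more tool, called after ">>>" as name(argument=value, ...) on one line, values as JSON. step_arm: Moves the arm, as the interface text tells. Its arguments: {"type":"object","properties":{"commands":{"type":"string"},"newtons":{"type":"number"}},"required":["commands"]}

```bash
mkdir -p pics; cat > h.py <<'E'
from rig import *
import numpy as np, cv2
def rays(cam,px,cm=None):
    m=cm or camera_model(cam); K=np.array(m["mtx"]); k=m["k1"]
    out=[]
    for c,r in np.atleast_2d(px):
        d=np.array([(c-K[0,2])/K[0,0],(r-K[1,2])/K[1,1]])
        u=d.copy()
        for _ in range(20): u=d/(1+k*(u@u))
        out.append(np.array(m["rotation"])@np.array([u[0],u[1],1]))
    return np.array(m["eye"]),np.array(out)
def atz(cam,px,z,cm=None):
    e,d=rays(cam,px,cm); return np.array([e+v*(z-e[2])/v[2] for v in d])
def proj(cam,p,cm=None):
    m=cm or camera_model(cam);K=np.array(m["mtx"])
    q=np.array(m["rotation"]).T@(np.array(p,float)-m["eye"]); u=q[:2]/q[2]; u=u*(1+m["k1"]*(u@u))
    return np.array([K[0,0]*u[0]+K[0,2],K[1,1]*u[1]+K[1,2]])
def save(n,im): cv2.imwrite("pics/"+n,im[:,:,::-1])
E
python3 - <<'E'
from h import *
np.set_printoptions(precision=1,suppress=True)
Z=dict(hub=190,seat=200,hook_bar=208,hook_tip=218,basket_tab=127,basket_bar=105)
ims=[]
for c in("top","scene"):
    im=capture(c); ims.append(im); save(c+"0.png",im)
    m=camera_model(c); print(c,m["eye"],np.array(m["rotation"])[:,2])
    for l,z in Z.items():
        for d in spot_point(c,l)[:4]: print(l,round(d["score"],2),np.array(d["xy"]),atz(c,d["xy"],z)[0])
print(sense())
E
```

```text
Traceback (most recent call last):
IndexError: too many indices for array: array is 1-dimensional, but 2 were indexed
```

View pics/top0.png

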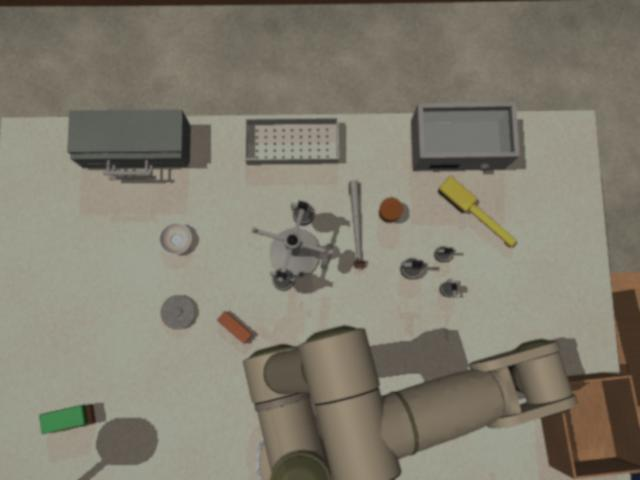

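The top view shows the carousel at about (293,248), with the empty hook pointing left to (255,231). Three loose baskets stand at (414,268), (445,254) and (452,288). The rotation comes as a quaternion, so I'll fix the helper.

```bash
cat >> h.py <<'E'
from scipy.spatial.transform import Rotation as Rn
_cm=camera_model
def camera_model(n):
    m=dict(_cm(n)); r=np.array(m["rotation"],float)
    if r.size==4: m["rotation"]=Rn.from_quat(r[[1,2,3,0]]).as_matrix()
    return m
E
python3 - <<'E'
from h import *
np.set_printoptions(precision=1,suppress=True)
Z=dict(hub=190,seat=200,hook_bar=208,hook_tip=218,basket_tab=127,basket_bar=105)
for c in("top","scene"):
    im=capture(c); save(c+"0.png",im)
    m=camera_model(c); print(c,m["eye"],m["rotation"][:,2])
    for l,z in Z.items():
        for d in spot_point(c,l)[:4]: print(l,round(d["score"],2),np.array(d["xy"]),atz(c,d["xy"],z)[0])
print(sense())
E
```

```text
top [ 301.7  -30.1 1712.5] [ 0.2 -0.  -1. ]
hub 0.88 [292.8 240.5] [553.8  15.9 190. ]
seat 0.67 [348.4 181.8] [ 698.7 -124.7  200. ]
seat 0.65 [389.1 210.8] [ 623.1 -223.8  200. ]
seat 0.58 [258.1 230. ] [579.6 100.9 200. ]
seat 0.43 [295.5 246.8] [536.3   9.1 200. ]
hook_bar 0.94 [266.7 232.1] [572.6  79.1 208. ]
hook_bar 0.67 [295.4 243.7] [542.8   9.1 208. ]
hook_tip 0.91 [254.6 228.6] [579.9 107.9 218. ]
basket_tab 0.97 [414.4 261.3] [ 505.5 -293.2  127. ]
basket_tab 0.69 [452.7 288.3] [ 435.  -387.3  127. ]
basket_tab 0.63 [448.1 251.3] [ 530.1 -380.6  127. ]
basket_tab 0.21 [176.6 238.1] [574.9 317.  127. ]
basket_bar 0.85 [418.3 265.7] [ 496.7 -306.4  105. ]
basket_bar 0.82 [451.  289.7] [ 433.3 -387.7  105. ]
basket_bar 0.55 [446.2 251.5] [ 532.8 -380.5  105. ]
scene [1289.6 -474.   698. ] [-0.7  0.4 -0.5]
hub 0.84 [345.3 221.5] [545.7  13.6 190. ]
hub 0.29 [347.1 239. ] [611.4 -22.3 190. ]
seat 0.56 [388.1 214.8] [578.  108.6 200. ]
seat 0.22 [151.6 398.1] [ 848.  -475.2  200. ]
hook_bar 0.58 [373.6 211.4] [561.4  78.8 208. ]
hook_tip 0.82 [389.6 207.3] [576.4 111.7 218. ]
basket_tab 0.92 [174.1 308.8] [ 592.2 -394.2  127. ]
basket_tab 0.72 [208.9 270.3] [ 501.3 -297.9  127. ]
basket_tab 0.72 [158.1 281.3] [ 491.3 -403.1  127. ]
basket_tab 0.47 [452.2 266. ] [728.8 183.3 127. ]
basket_bar 0.93 [158.7 286.3] [ 478.7 -402.9  105. ]
basket_bar 0.76 [176.1 311.3] [ 574.6 -389.4  105. ]
basket_bar 0.75 [208.3 277.7] [ 496.8 -300.3  105. ]
{'time_s': 0.75, 'joints': array([-1.3,  0.3,  1.5, -0. ,  1.3, -0.2]), 'dq': array([-0., -0.,  0.,  0., -0.,  0.]), 'tau': array([  0. , -41.2, -26. ,  -0. ,   0. ,  -0. ]), 'eef_pos': array([ 233.9, -470. ,  248.3]), 'ee_rot': array([ 0. ,  1. ,  0.2, -0. ]), 'force': array([-0.5,  0.5,  0.2]), 'wrist_torque': array([ 0., -0., -0.]), 'grip_force': 0.0, 'grip_width': 0.9953458503737096}
```

View pics/scene0.png

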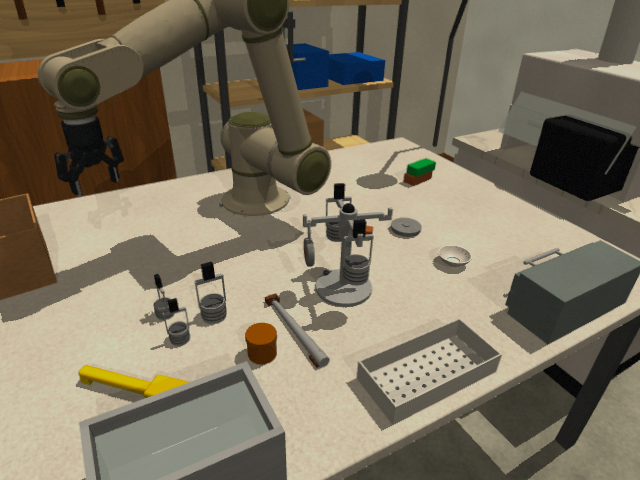

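The scene view shows the carousel at about (345,240), with the empty hook pointing to (389,212). The large basket is at (209,290) and the two smaller ones are at (160,300) and (177,325). The tab estimates agree for the large basket at about (503,-295). The hub is at about (549,15) and the hook at about 73°.

```bash
python3 - <<'E'
from h import *
np.set_printoptions(precision=4,suppress=True)
s=sense(); print(s["ee_rot"],s["joints"],s["eef_pos"])
q=s["ee_rot"];R=Rn.from_quat(q[[1,2,3,0]]).as_matrix();print(R)
m=camera_model("wrist");print(R.T@(m["eye"]-s["eef_pos"]),R.T@m["rotation"])
E
```

```text
[ 0.0001  0.9735  0.2289 -0.    ] [-1.3324  0.3129  1.4977 -0.      1.331  -0.2234] [ 233.9234 -470.0355  248.3272]
[[ 0.8952  0.4456  0.    ]
 [ 0.4456 -0.8952 -0.0001]
 [-0.      0.0001 -1.    ]]
[  82.8366    0.075  -125.8478] [[-0.0001 -0.9466 -0.3223]
 [ 1.      0.     -0.0003]
 [ 0.0003 -0.3223  0.9466]]
```

>>> step_arm(commands="0 0 0 -4 0 0 0; 0 0 0 -8.2 0 0 0; 0 57.2 -31.9 -8.2 0 0 0.759; 0 57.2 -31.9 -8.2 0 0 0.759; 0 57.2 -31.9 -8.2 0 0 0.759; 0 57.2 -31.9 -8.2 0 0 0.759; 0 57.2 -31.9 -8.2 0 0 0.759; 0 57.2 -31.9 -8.2 0 0 0.759; 0 57.2 -31.9 -8.2 0 0 0.759; 0 57.2 -31.9 -8.2 0 0 0.759; 0 57.2 -31.9 -8.2 0 0 0.759; 0 57.2 -31.9 -8.2 0 0 0.759; 0 57.2 -31.9 -8.2 0 0 0.759; 0 57.2 -31.9 -8.2 0 0 0.759; 0 57.2 -31.9 -8.2 0 0 0.759; 0 57.2 -31.9 -8.2 0 0 0.759; 0 57.2 -31.9 -8.2 0 0 0.759; 0 57.2 -31.9 -8.2 0 0 0.759; 0 57.2 -31.9 -8.2 0 0 0.759; 0 57.2 -31.9 -8.2 0 0 0.759")

```text
time_s: 2.42
eef_pos: [604.6, 73.0, 329.2]
ee_rot: [-0.0, 0.989, -0.146, -0.001]
force: [-0.6, -0.2, 0.8]
grip_width: -0.003
grip_force: 0.0
```

```bash
python3 - <<'E'
from h import *
np.set_printoptions(precision=1,suppress=True)
s=sense();print(s["eef_pos"],s["ee_rot"],s["joints"])
m=camera_model("wrist");im=capture("wrist");save("w1.png",im)
for l,z in dict(hub=190,seat=200,hook_bar=208,hook_tip=218).items():
    for d in spot_point("wrist",l)[:3]: print(l,round(d["score"],2),np.array(d["xy"]),atz("wrist",d["xy"],z,m)[0])
E
```

```text
[604.6  73.  329.2] [-0.   1.  -0.1 -0. ] [-0.1  0.5  1.1  0.   1.6  1.8]
hub 0.68 [410.2 272.2] [551.   14.5 190. ]
seat 0.57 [295.7 281.6] [573.9 101.5 200. ]
hook_bar 0.64 [326.5 280.4] [571.7  77.7 208. ]
hook_bar 0.36 [569.6  64.6] [ 670.  -112.3  208. ]
hook_tip 0.85 [279.5 287.4] [580.6 110.3 218. ]
```

View pics/w1.png

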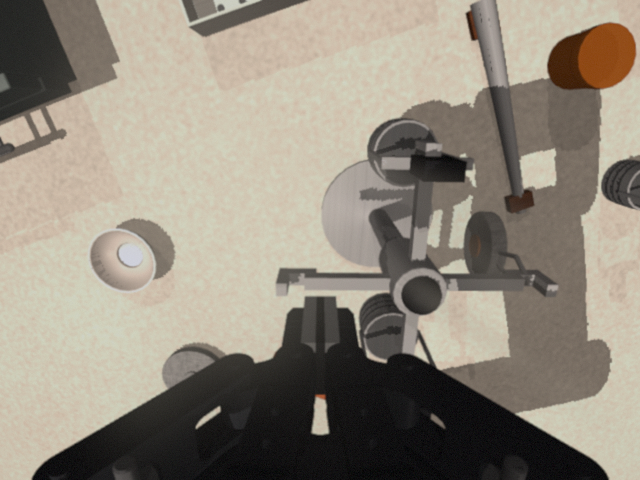

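The wrist view shows the empty hook's tip at (280,287), the hub at (412,285), and the fingers behind the hook's flank. That puts the hub at about (551,15) and the hook at 72.8°.

>>> step_arm(commands="0 0 0.5 4 0 0 0; 0 0 0.5 8 0 0 0; 0 0 0.5 11 0 0 0; 0 0 0.5 12.2 0 0 0; 0 0 0.5 12.2 0 0 0; 0 -0.5 0.5 12.2 0 0 0; 0 -1 0.5 12.2 0 0 0; 0 -1.3 0.5 12.2 0 0 0; 0 -1.5 0.5 12.2 0 0 0; 0 -1.5 0.5 12.2 0 0 0")

```text
time_s: 3.5
eef_pos: [587.9, 70.2, 209.3]
ee_rot: [-0.0, 0.989, -0.148, 0.001]
force: [-0.4, -0.9, -0.1]
grip_width: -0.0
grip_force: 0.0
```

```bash
cat >> h.py <<'E'
HUB=np.array([551.,14.8])
def arc(angs,r=66.4,off=16.):
    "rows (tool frame) for TCP behind the hook at world angles angs (deg)"
    s=sense();q=s["ee_rot"];R=Rn.from_quat(q[[1,2,3,0]]).as_matrix();p=s["eef_pos"]
    psi=np.arctan2(R[1,0],R[0,0]);out=[]
    for a in np.radians(angs):
        P=HUB+r*np.array([np.cos(a),np.sin(a)])-off*np.array([-np.sin(a),np.cos(a)])
        d=R.T@np.array([*(P-p[:2]),0]); dp=(a-np.pi/2-psi+np.pi)%(2*np.pi)-np.pi
        out.append("0 %.2f %.2f 0 0 0 %.3f"%(d[0]/10,d[1]/10,-dp))
    print("; ".join(out))
E
python3 - <<'E'
from h import *
s=sense();print(s["eef_pos"],s["force"])
arc(72.8+np.array([0,1,3,6,10]+[10+4*i for i in range(1,16)]))
E
```

```text
[587.87984459  70.2028642  209.31177334] [-0.36290475 -0.91471431 -0.12221591]
0 -0.28 -0.26 0 0 0 0.003; 0 -0.40 -0.29 0 0 0 -0.014; 0 -0.63 -0.33 0 0 0 -0.049; 0 -0.99 -0.39 0 0 0 -0.101; 0 -1.46 -0.44 0 0 0 -0.171; 0 -1.94 -0.45 0 0 0 -0.241; 0 -2.41 -0.43 0 0 0 -0.311; 0 -2.89 -0.38 0 0 0 -0.381; 0 -3.36 -0.30 0 0 0 -0.451; 0 -3.82 -0.18 0 0 0 -0.520; 0 -4.27 -0.03 0 0 0 -0.590; 0 -4.71 0.15 0 0 0 -0.660; 0 -5.14 0.36 0 0 0 -0.730; 0 -5.55 0.60 0 0 0 -0.800; 0 -5.95 0.87 0 0 0 -0.869; 0 -6.32 1.17 0 0 0 -0.939; 0 -6.67 1.49 0 0 0 -1.009; 0 -7.00 1.83 0 0 0 -1.079; 0 -7.31 2.20 0 0 0 -1.149; 0 -7.59 2.58 0 0 0 -1.219
```

>>> step_arm(commands="0 -0.28 -0.26 0 0 0 0.003; 0 -0.40 -0.29 0 0 0 -0.014; 0 -0.63 -0.33 0 0 0 -0.049; 0 -0.99 -0.39 0 0 0 -0.101; 0 -1.46 -0.44 0 0 0 -0.171; 0 -1.94 -0.45 0 0 0 -0.241; 0 -2.41 -0.43 0 0 0 -0.311; 0 -2.89 -0.38 0 0 0 -0.381; 0 -3.36 -0.30 0 0 0 -0.451; 0 -3.82 -0.18 0 0 0 -0.520; 0 -4.27 -0.03 0 0 0 -0.590; 0 -4.71 0.15 0 0 0 -0.660; 0 -5.14 0.36 0 0 0 -0.730; 0 -5.55 0.60 0 0 0 -0.800; 0 -5.95 0.87 0 0 0 -0.869; 0 -6.32 1.17 0 0 0 -0.939; 0 -6.67 1.49 0 0 0 -1.009; 0 -7.00 1.83 0 0 0 -1.079; 0 -7.31 2.20 0 0 0 -1.149; 0 -7.59 2.58 0 0 0 -1.219")

```text
time_s: 5.17
eef_pos: [507.8, 68.5, 208.6]
ee_rot: [-0.001, 0.895, 0.447, 0.001]
force: [-0.1, 5.7, 1.6]
grip_width: 0.003
grip_force: 2.2
```

```bash
python3 - <<'E'
from h import *
np.set_printoptions(precision=1,suppress=True)
s=sense();print(s["eef_pos"],s["force"])
ims=[]
for c in("wrist","top"):
    m=camera_model(c);im=capture(c)
    for l,z in dict(hub=190,hook_bar=208,hook_tip=218).items():
        for d in spot_point(c,l)[:2]: print(c,l,round(d["score"],2),np.array(d["xy"]),atz(c,d["xy"],z,m)[0])
    ims.append(im)
w=ims[0][:,:,:]; t=cv2.resize(ims[1][190:310,220:380],None,fx=3,fy=3,interpolation=cv2.INTER_CUBIC)
w=cv2.resize(w,(320,240)); c=np.zeros((600,480,3),np.uint8); c[:360]=t; c[360:,:320]=w; save("c2.png",c)
arc(146.8+np.array([1,2,3,4,6,8]))
E
```

```text
[507.8  68.5 208.6] [-0.1  5.7  1.6]
wrist hub 0.95 [459.5 344. ] [549.3  15.3 190. ]
wrist hub 0.71 [432.  303.8] [549.9  41.5 190. ]
top hub 0.75 [295.6 242.2] [549.4   9.  190. ]
top hub 0.15 [416.1 260.8] [ 498.6 -286.9  190. ]
top hook_bar 0.76 [274.4 258.6] [506.8  60.6 208. ]
top hook_tip 0.56 [269.8 273. ] [470.6  71.2 218. ]
0 -0.59 -0.14 0 0 0 -0.088; 0 -0.71 -0.16 0 0 0 -0.105; 0 -0.83 -0.17 0 0 0 -0.123; 0 -0.95 -0.18 0 0 0 -0.140; 0 -1.19 -0.20 0 0 0 -0.175; 0 -1.42 -0.21 0 0 0 -0.210
```

View pics/c2.png

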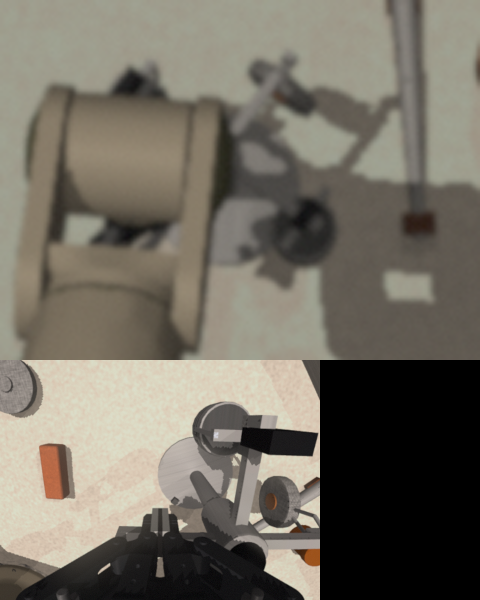

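The wrist view shows a small dark lug on the base's rim at about (350,280) in full-size pixels. I'll compute its angle.

```bash
python3 - <<'E'
from h import *
np.set_printoptions(precision=1,suppress=True)
m=camera_model("wrist");im=capture("wrist")
x0,x1,y0,y1=280,440,150,310
save("c3.png",cv2.resize(im[y0:y1,x0:x1],None,fx=3,fy=3,interpolation=cv2.INTER_CUBIC))
for z in(8,15,25):
  for px in((346,278),(350,280),(354,283)):
    p=atz("wrist",px,z,m)[0];v=p[:2]-HUB;print(z,px,p,np.hypot(*v),np.degrees(np.arctan2(v[1],v[0]))%360)
print(sense()["eef_pos"],sense()["force"])
E
```

```text
8 (346, 278) [487.5  -1.3   8. ] 65.48155060034692 194.2551335228951
8 (350, 280) [489.4  -5.4   8. ] 64.84611228524224 198.17578921055213
8 (354, 283) [490.6 -10.4   8. ] 65.4329088320035 202.6784603331766
15 (346, 278) [489.1   1.6  15. ] 63.345947901205754 192.05279252681188
15 (350, 280) [490.9  -2.4  15. ] 62.55785125143647 195.99958433891337
15 (354, 283) [492.1  -7.3  15. ] 62.94517305575248 200.58964126710066
25 (346, 278) [491.2   5.7  25. ] 60.47112860795923 188.64473764651515
25 (350, 280) [493.    1.8  25. ] 59.45986575617798 192.60793459027116
25 (354, 283) [494.1  -2.9  25. ] 59.550920297570336 197.3098097238463
[508.   67.6 208.2] [-0.7 -0.4 -0. ]
```

View pics/c3.png

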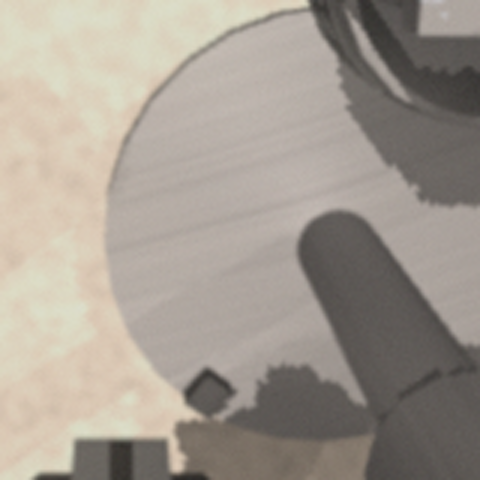

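```bash
python3 - <<'E'
from h import *
arc([143,144.5]+list(range(147,184,3))+[184,184])
E
```

```text
0 -0.03 -0.03 0 0 0 -0.004; 0 -0.21 -0.07 0 0 0 -0.030; 0 -0.50 -0.12 0 0 0 -0.074; 0 -0.85 -0.17 0 0 0 -0.126; 0 -1.21 -0.20 0 0 0 -0.178; 0 -1.57 -0.21 0 0 0 -0.231; 0 -1.93 -0.21 0 0 0 -0.283; 0 -2.28 -0.18 0 0 0 -0.335; 0 -2.64 -0.14 0 0 0 -0.388; 0 -2.99 -0.07 0 0 0 -0.440; 0 -3.34 0.01 0 0 0 -0.492; 0 -3.68 0.11 0 0 0 -0.545; 0 -4.02 0.23 0 0 0 -0.597; 0 -4.35 0.36 0 0 0 -0.650; 0 -4.67 0.51 0 0 0 -0.702; 0 -4.78 0.57 0 0 0 -0.719; 0 -4.78 0.57 0 0 0 -0.719
```

>>> step_arm(commands="0 -0.03 -0.03 0 0 0 -0.004; 0 -0.21 -0.07 0 0 0 -0.030; 0 -0.50 -0.12 0 0 0 -0.074; 0 -0.85 -0.17 0 0 0 -0.126; 0 -1.21 -0.20 0 0 0 -0.178; 0 -1.57 -0.21 0 0 0 -0.231; 0 -1.93 -0.21 0 0 0 -0.283; 0 -2.28 -0.18 0 0 0 -0.335; 0 -2.64 -0.14 0 0 0 -0.388; 0 -2.99 -0.07 0 0 0 -0.440; 0 -3.34 0.01 0 0 0 -0.492; 0 -3.68 0.11 0 0 0 -0.545; 0 -4.02 0.23 0 0 0 -0.597; 0 -4.35 0.36 0 0 0 -0.650; 0 -4.67 0.51 0 0 0 -0.702; 0 -4.78 0.57 0 0 0 -0.719; 0 -4.78 0.57 0 0 0 -0.719")

```text
time_s: 7.03
eef_pos: [483.6, 26.1, 208.3]
ee_rot: [-0.0, 0.682, 0.731, 0.0]
force: [0.9, 1.8, -1.2]
grip_width: 0.003
grip_force: 0.9
```

```bash
python3 - <<'E'
from h import *
np.set_printoptions(precision=2,suppress=True)
s=sense();print(s["eef_pos"],s["force"],s["wrist_torque"])
m=camera_model("wrist");capture("wrist")
for l,z in dict(hub=190,hook_bar=208,hook_tip=218).items():
    for d in spot_point("wrist",l)[:2]: print(l,round(d["score"],2),np.array(d["xy"]),atz("wrist",d["xy"],z,m)[0])
arc(np.arange(183,200,1))
E
```

```text
[483.6   26.14 208.28] [ 0.87  1.82 -1.17] [ 0.31 -0.1   0.02]
hub 0.59 [457.5 341.9] [548.31  14.46 190.  ]
hook_bar 0.28 [458.8 339.7] [539.81  27.31 208.  ]
0 0.11 0.03 0 0 0 0.017; 0 -0.00 0.01 0 0 0 -0.001; 0 -0.12 -0.02 0 0 0 -0.018; 0 -0.23 -0.05 0 0 0 -0.036; 0 -0.35 -0.07 0 0 0 -0.053; 0 -0.47 -0.09 0 0 0 -0.070; 0 -0.59 -0.11 0 0 0 -0.088; 0 -0.71 -0.12 0 0 0 -0.105; 0 -0.82 -0.14 0 0 0 -0.123; 0 -0.94 -0.15 0 0 0 -0.140; 0 -1.06 -0.16 0 0 0 -0.158; 0 -1.18 -0.17 0 0 0 -0.175; 0 -1.30 -0.18 0 0 0 -0.193; 0 -1.42 -0.18 0 0 0 -0.210; 0 -1.54 -0.18 0 0 0 -0.228; 0 -1.66 -0.18 0 0 0 -0.245; 0 -1.78 -0.18 0 0 0 -0.262
```

>>> step_arm(commands="0 -0.06 -0.01 0 0 0 -0.01; 0 -0.12 -0.02 0 0 0 -0.018; 0 -0.17 -0.03 0 0 0 -0.027; 0 -0.23 -0.05 0 0 0 -0.036; 0 -0.29 -0.06 0 0 0 -0.044; 0 -0.35 -0.07 0 0 0 -0.053")

```text
time_s: 7.73
eef_pos: [483.1, 22.5, 208.2]
ee_rot: [-0.0, 0.662, 0.75, 0.0]
force: [0.9, 3.9, -0.2]
grip_width: 0.002
grip_force: 2.0
```

>>> step_arm(commands="0 -0.06 -0.01 0 0 0 -0.009; 0 -0.12 -0.02 0 0 0 -0.018; 0 -0.18 -0.03 0 0 0 -0.026")

```text
time_s: 7.98
eef_pos: [483.0, 20.7, 208.3]
ee_rot: [-0.0, 0.652, 0.758, -0.0]
force: [0.0, 4.4, -1.1]
grip_width: 0.001
grip_force: 2.1
```

>>> step_arm(commands="0 -0.06 -0.01 0 0 0 -0.009; 0 -0.12 -0.02 0 0 0 -0.018; 0 -0.18 -0.03 0 0 0 -0.026")

```text
time_s: 8.23
eef_pos: [482.9, 18.8, 208.3]
ee_rot: [-0.0, 0.642, 0.766, -0.0]
force: [-0.1, 4.6, -1.9]
grip_width: -0.0
grip_force: 2.1
```

>>> step_arm(commands="0 -0.06 -0.01 0 0 0 -0.009; 0 -0.12 -0.02 0 0 0 -0.018; 0 -0.18 -0.03 0 0 0 -0.026")

```text
time_s: 8.48
eef_pos: [482.9, 17.0, 208.2]
ee_rot: [-0.0, 0.632, 0.775, -0.0]
force: [-2.2, 3.9, -0.0]
grip_width: 0.003
grip_force: 2.2
```

>>> step_arm(commands="0 -0.06 -0.01 0 0 0 -0.009; 0 -0.12 -0.02 0 0 0 -0.018")

```text
time_s: 8.65
eef_pos: [482.9, 15.8, 208.2]
ee_rot: [-0.0, 0.625, 0.78, -0.0]
force: [-2.4, 2.8, 1.1]
grip_width: 0.002
grip_force: 2.2
```

>>> step_arm(commands="0 -0.06 -0.01 0 0 0 -0.009; 0 -0.12 -0.02 0 0 0 -0.018")

```text
time_s: 8.82
eef_pos: [482.9, 14.5, 208.2]
ee_rot: [-0.0, 0.618, 0.786, -0.0]
force: [-4.2, 2.9, 1.1]
grip_width: 0.002
grip_force: 2.2
```

>>> step_arm(commands="0 -0.06 -0.01 0 0 0 -0.009; 0 -0.12 -0.02 0 0 0 -0.018")

```text
time_s: 8.98
eef_pos: [482.9, 13.3, 208.2]
ee_rot: [-0.0, 0.611, 0.792, -0.0]
force: [-4.2, 3.7, 0.8]
grip_width: 0.001
grip_force: 2.2
```

>>> step_arm(commands="0 -0.06 -0.01 0 0 0 -0.009; 0 -0.12 -0.02 0 0 0 -0.018")

```text
time_s: 9.15
eef_pos: [482.8, 12.8, 208.2]
ee_rot: [-0.001, 0.604, 0.797, 0.0]
force: [-5.3, 10.0, 2.4]
grip_width: 0.004
grip_force: 5.8
```

>>> step_arm(commands="0 -0.06 -0.01 0 0 0 -0.009; 0 -0.12 -0.02 0 0 0 -0.018")

```text
time_s: 9.32
eef_pos: [482.7, 12.6, 208.2]
ee_rot: [-0.002, 0.597, 0.802, 0.001]
force: [-7.3, 16.2, 4.9]
grip_width: -0.0
grip_force: 9.1
```

```bash
python3 - <<'E'
from h import *
np.set_printoptions(precision=2,suppress=True)
s=sense();print(s["eef_pos"],s["force"],s["wrist_torque"])
m=camera_model("wrist");im=capture("wrist");save("w4.png",im)
q=s["ee_rot"];print(np.degrees(2*np.arctan2(q[2],q[1]))+90)
E
```

```text
[482.65  12.64 208.22] [-7.26 16.24  4.94] [ 2.67  1.16 -0.02]
196.73021300104034
```

View pics/w4.png

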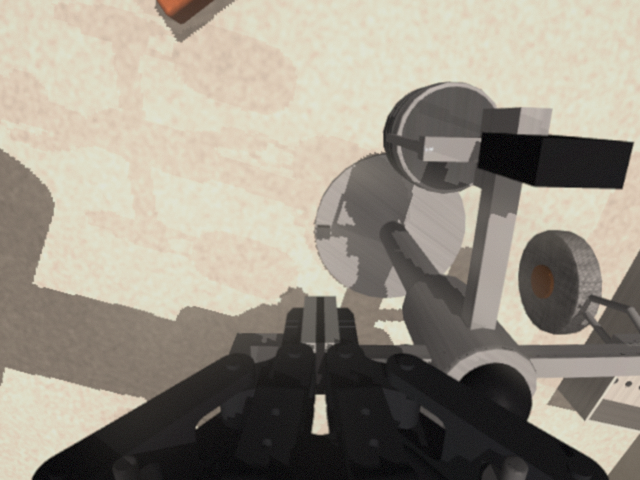

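The wrist view shows the lug at (322,230), with the hook just ahead of the fingers at row 345. The motion stalled and the force rose to about 18 N, so the hook is at its stop. I'll back off and rise.

>>> step_arm(commands="0 0.5 0 0 0 0 0; 0 1.5 0 0 0 0 0; 0 2.2 0 0 0 0 0; 0 2.2 0 0 0 0 0; 0 2.2 0 -4 0 0 0; 0 2.2 0 -8 0 0 0; 0 2.2 0 -12 0 0 0; 0 2.2 0 -14 0 0 0; 0 4 0 -16 0 0 0; 0 5 0 -16 0 0 0; 0 5 0 -16 0 0 0")

```text
time_s: 10.28
eef_pos: [468.9, 60.0, 368.8]
ee_rot: [0.001, 0.596, 0.803, 0.0]
force: [-0.2, 0.0, -0.7]
grip_width: 0.001
grip_force: 0.0
```

```bash
cat > look.py <<'E'
from h import *
np.set_printoptions(precision=2,suppress=True)
s=sense();print(s["eef_pos"],s["force"],s["ee_rot"],s["joints"],s["time_s"])
def med(l,z,c="wrist",near=None):
    P=[]
    for _ in range(4):
        m=camera_model(c);capture(c)
        r=[atz(c,d["xy"],z,m)[0] for d in spot_point(c,l)[:3] if d["score"]>.3]
        if near is not None: r=[p for p in r if np.hypot(*(p[:2]-near))<40]
        P+=r[:1]
    P=np.array(P); print(c,l,np.median(P,0) if len(P) else None,P.std(0) if len(P) else "")
    return np.median(P,0) if len(P) else None
E
python3 - <<'E'
from look import *
a=np.radians(195);u=np.array([np.cos(a),np.sin(a)])
for c in("wrist","top"):
    h=med("hub",190,c,HUB);t=med("hook_tip",218,c,HUB+99*u);b=med("hook_bar",208,c,HUB+65*u);e=med("seat",200,c,HUB+89*u)
    for p in(t,b,e):
        if p is not None and h is not None: v=(p-h)[:2];print(np.hypot(*v),np.degrees(np.arctan2(v[1],v[0]))%360)
m=camera_model("wrist");save("w5.png",capture("wrist"))
for l in("hub","hook_tip","hook_bar"):print(l,[np.array(d["xy"]) for d in spot_point("wrist",l)[:1]])
E
```

```text
[468.92  60.04 368.78] [-0.21  0.03 -0.72] [0.  0.6 0.8 0. ] [-0.12  0.14  1.41 -0.    1.59 -0.41] 10.2833
wrist hub [549.2  14.7 190. ] [0.4 1.1 0. ]
wrist hook_tip [451.38 -10.98 218.  ] [1.17 1.17 0.  ]
wrist hook_bar [484.79  -1.08 208.  ] [0.43 0.33 0.  ]
wrist seat [465.   -10.49 200.  ] [0.46 0.99 0.  ]
101.13436067513956 194.71201937012106
66.31299146396209 193.77161449695785
87.89127956149545 196.6612631638626
top hub [548.56  10.88 190.  ] [1.8  2.05 0.  ]
top hook_tip [456.38 -16.12 218.  ] [3.6  3.16 0.  ]
top hook_bar [490.52  -1.45 208.  ] [1.35 1.99 0.  ]
top seat [462.94  -1.1  200.  ] [2.66 2.24 0.  ]
96.05099158701923 196.3253088572322
59.329989150507636 191.98619283438939
86.44594136305608 187.95985241196416
hub [array([387.4, 288.1])]
hook_tip [array([277.8, 298.7])]
hook_bar [array([318.9, 294. ])]
```

View pics/w5.png

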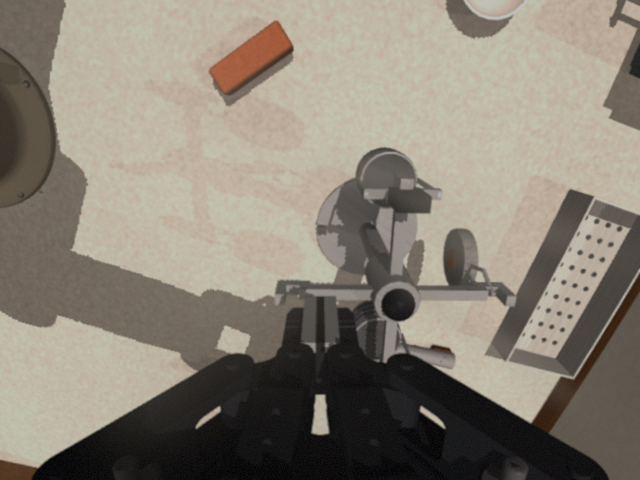

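The wrist view shows the hook tip at (281,292) and the hub ball at (400,300), with the hook at about 194.8° and the seat near (463,-8.5). Next I'll look at the basket.

>>> step_arm(commands="0 -39 -6.9 0 0 0 0; 0 -39 -6.9 0 0 0 0; 0 -39 -6.9 0 0 0 0; 0 -39 -6.9 0 0 0 0; 0 -39 -6.9 0 0 0 0; 0 -39 -6.9 0 0 0 0; 0 -39 -6.9 0 0 0 0; 0.5 -39 -6.9 0 0 0 0; 0.5 -39 -6.9 0 0 0 0; 0.5 -39 -6.9 0 0 0 0; 0.5 -39 -6.9 0 0 0 0; 0.5 -39 -6.9 0 0 0 0; 0.5 -39 -6.9 0 0 0 0")

```text
time_s: 14.77
eef_pos: [515.0, -333.9, 368.4]
ee_rot: [-0.0, 0.597, 0.802, 0.0]
force: [-0.2, 0.4, 0.3]
grip_width: 0.5
grip_force: 0.0
```

```bash
python3 - <<'E'
from look import *
N=np.array([504,-295])
t=med("basket_tab",127,"wrist",N);b=med("basket_bar",105,"wrist",N)
m=camera_model("wrist");im=capture("wrist")
tr=[d for d in trace("wrist","basket_tab") if d["score"]>.3]
for d in tr:print(d["rect"],d["score"])
e=proj("wrist",[*N,100],m);print(e, proj("wrist",[*N,127],m))
x,y=int(np.clip(e[0]-90,0,460)),int(np.clip(e[1]-90,0,300))
save("w6.png",cv2.resize(im[y:y+180,x:x+180],None,fx=3,fy=3,interpolation=cv2.INTER_CUBIC));print(x,y)
E
```

```text
[ 515.01 -333.87  368.4 ] [-0.17  0.38  0.34] [-0.   0.6  0.8  0. ] [-0.77  0.48  0.95  0.    1.71 -1.06] 14.7667
wrist basket_tab [ 499.73 -300.75  127.  ] [1.43 1.87 0.  ]
wrist basket_bar [ 499.77 -301.02  105.  ] [0.78 0.74 0.  ]
[327.3, 235.7, 32.2, 51.0] 0.84
[316.6, 161.6, 43.3, 62.8] 0.73
[247.9, 218.1, 44.9, 45.0] 0.73
[320.89 157.46] [320.96 160.41]
230 67
```

View pics/w6.png

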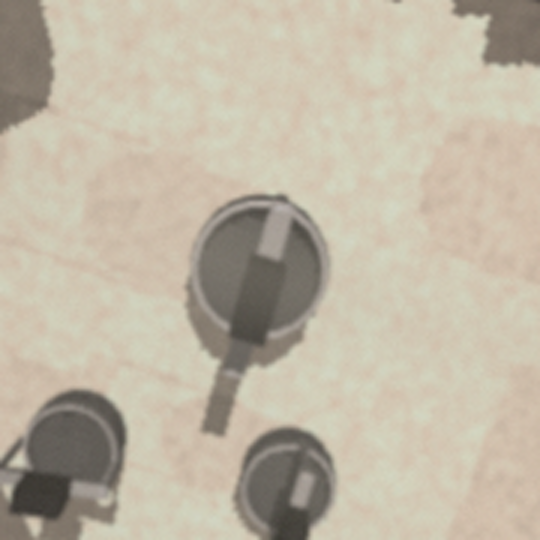

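The crop shows the large basket's rim centred at crop (261,268). Its bail runs from (283,203) through the dark tab to about (233,372).

```bash
python3 - <<'E'
from look import *
m=camera_model("wrist")
f=lambda c,z:atz("wrist",(230+c[0]/3-.33,67+c[1]/3-.33),z,m)[0]
A,B=f((283,203),109),f((233,372),109);print(A,B,(A+B)/2,np.hypot(*(A-B)[:2]),np.degrees(np.arctan2(*(A-B)[1::-1])))
print("rim",f((261,268),45), "tabtop",f((251,322),145),"tabtop up/down",f((270,260),145),f((248,342),145))
B2=f((213,432),109);print(B2,np.hypot(*(A-B2)[:2]))
for ps in(f((261,268),45)[:2],):
  for b in(A-B,):
    w=(b/np.linalg.norm(b))[:2]
    for k in(-31,31):
      for z in(109,101,45): print(k,z,(proj("wrist",[*(ps+k*w),z],m)-[230,67])*3)
    for k in (-12,12):
      for z in(145,109):print("tab",k,z,(proj("wrist",[*(ps+k*w),z],m)-[230,67])*3)
E
```

```text
[ 514.92 -334.53  368.29] [ 0.19 -0.52  0.37] [-0.   0.6  0.8 -0. ] [-0.77  0.48  0.95 -0.    1.71 -1.06] 15.6667
[ 500.07 -271.    109.  ] [ 499.91 -331.5   109.  ] [ 499.99 -301.25  109.  ] 60.491876129597955 89.84836580327524
rim [ 500.48 -300.37   45.  ] tabtop [ 500.09 -307.33  145.  ] tabtop up/down [ 500.32 -287.14  145.  ] [ 500.96 -313.7   145.  ]
[ 499.06 -354.57  109.  ] 83.57056314506343
-31 109 [233.43 371.07]
-31 101 [234.12 366.75]
-31 45 [238.29 340.66]
31 109 [284.8  197.67]
31 101 [284.49 196.65]
31 45 [282.63 190.5 ]
tab -12 145 [246.63 336.55]
tab -12 109 [248.66 319.57]
tab 12 145 [268.46 263.05]
tab 12 109 [268.54 252.46]
```

>>> step_arm(commands="0.5 3.65 -0.43 4 0 0 0.1; 0.5 3.65 -0.43 8 0 0 0.2; 0.5 3.65 -0.43 12 0 0 0.293; 0.5 3.65 -0.43 12 0 0 0.293; 0.5 3.65 -0.43 12 0 0 0.293; 0.5 3.65 -0.43 12 0 0 0.293")

```text
time_s: 16.17
eef_pos: [501.0, -301.6, 250.5]
ee_rot: [0.001, 0.707, 0.707, 0.0]
force: [0.5, -0.6, 0.6]
grip_width: 0.501
grip_force: 0.0
```

```bash
python3 - <<'E'
from look import *
print(np.degrees(2*np.arctan2(s["ee_rot"][2],s["ee_rot"][1])))
N=np.array([500,-301])
med("basket_tab",127,"wrist",N);med("basket_bar",105,"wrist",N)
m=camera_model("wrist");save("w7.png",capture("wrist"))
E
```

```text
[ 500.98 -301.61  250.48] [ 0.48 -0.64  0.63] [0.   0.71 0.71 0.  ] [-0.74  0.44  1.31 -0.    1.39 -0.74] 16.1667
90.02688476929713
wrist basket_tab [ 500.97 -299.51  127.  ] [0.6  1.89 0.  ]
wrist basket_bar [ 499.35 -301.42  105.  ] [0.84 0.93 0.  ]
```

View pics/w7.png

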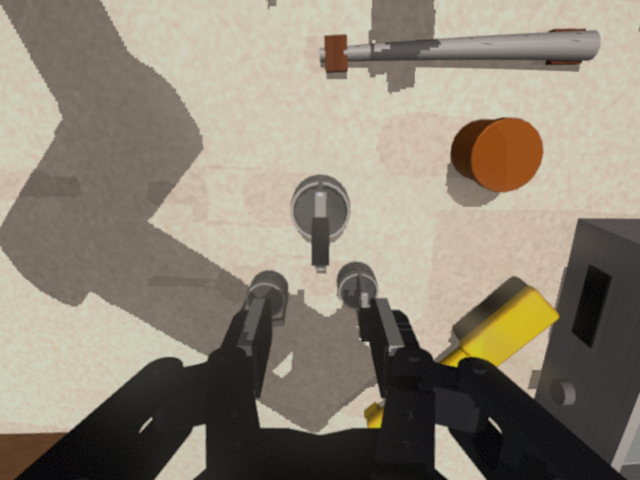

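The wrist view shows the bail upright in the image at column 320, from row 185 to 270, centred between the fingers and aligned with them. I'll descend and grip.

>>> step_arm(commands="0.5 0 0 4 0 0 0; 0.5 0 0 8 0 0 0; 0.5 0 0 10.4 0 0 0; 0.5 0 0 11.05 0 0 0; 0.5 0 0 11.05 0 0 0; 0.1 0 0 11.05 0 0 0; 0.05 0 0 11.05 0 0 0; 0.05 0 0 11.05 0 0 0; 0.05 0 0 11.05 0 0 0; 0.05 0 0 11.05 0 0 0; 0.05 0 0 11.05 0 0 0; 0.05 0 0 11.05 0 0 0; 0.05 0 0 11.05 0 0 0", newtons=40)

```text
time_s: 18.1
eef_pos: [501.0, -301.5, 139.8]
ee_rot: [0.002, 0.708, 0.706, 0.0]
force: [-1.5, -0.1, 7.4]
grip_width: 0.125
grip_force: 40.3
```

>>> step_arm(commands="0.05 0 0 -0.5 0 0 0; 0.05 0 0 -2 0 0 0; 0.05 0 0 -5 0 0 0; 0.05 0 0 -8 0 0 0; 0.05 0 0 -11 0 0 0; 0.05 0.8 -0.3 -12.6 0 0 -0.02; 0.05 2.8 -1.1 -13 0 0 -0.04; 0.05 5 -2 -13 0 0 -0.06; 0.05 7.5 -3 -13 0 0 -0.08; 0.05 10 -4 -13 0 0 -0.1; 0.05 12.5 -5 -13 0 0 -0.12; 0.05 15 -6 -13 0 0 -0.14; 0.05 17.5 -7 -13 0 0 -0.16; 0.05 20 -8 -13 0 0 -0.18; 0.05 22.5 -9.1 -13 0 0 -0.21; 0.05 24.7 -10 -13 0 0 -0.235; 0.05 26.4 -10.7 -13 0 0 -0.25; 0.05 27.4 -11.1 -13 0 0 -0.258; 0.05 27.4 -11.1 -13 0 0 -0.258; 0.05 27.4 -11.1 -13 0 0 -0.258")

```text
time_s: 19.77
eef_pos: [390.1, -26.7, 268.1]
ee_rot: [0.0, 0.611, 0.792, 0.0]
force: [0.7, 0.1, -1.8]
grip_width: 0.13
grip_force: 39.3
```

```bash
python3 - <<'E'
from look import *
print(np.degrees(2*np.arctan2(s["ee_rot"][2],s["ee_rot"][1])),s["grip_force"],s["grip_width"])
a=np.radians(194.8);u=np.array([np.cos(a),np.sin(a)])
med("hub",190,"wrist",HUB);med("hook_tip",218,"wrist",HUB+99*u);med("hook_bar",208,"wrist",HUB+65*u);med("seat",200,"wrist",HUB+89*u)
med("basket_bar",s["eef_pos"][2]-35,"wrist",s["eef_pos"][:2]);med("basket_tab",s["eef_pos"][2]-13,"wrist",s["eef_pos"][:2])
med("hook_tip",218,"scene",HUB+99*u);med("basket_bar",s["eef_pos"][2]-35,"scene",s["eef_pos"][:2])
w=capture("wrist");sc=capture("scene")
c=np.zeros((600,640,3),np.uint8);c[:240]=cv2.resize(sc[150:300,250:450],None,fx=1.6,fy=1.6).repeat(2,1)[:240,:640] if 0 else 0
c[:480]=w;save("w8.png",c[:480])
E
```

```text
[390.1  -26.75 268.13] [ 0.67  0.09 -1.82] [0.   0.61 0.79 0.  ] [-0.37 -0.01  1.82 -0.    1.33 -0.63] 19.7667
104.68477533889643 39.26606476306915 0.13022856502208063
wrist hub [547.58  16.2  190.  ] [1.   0.53 0.  ]
wrist hook_tip [453.27 -11.65 218.  ] [1.1  3.33 0.  ]
wrist hook_bar [485.62  -2.27 208.  ] [1.09 1.43 0.  ]
wrist seat [464.71  -9.86 200.  ] [0.96 0.73 0.  ]
wrist basket_bar [390.32 -26.52 233.13] [0.93 0.36 0.  ]
wrist basket_tab [389.4  -26.04 255.13] [0.39 0.55 0.  ]
scene hook_tip [451.1  -9.5 218. ] [5.84 4.93 0.  ]
scene basket_bar [396.62 -30.65 233.13] [5.97 3.38 0.  ]
```

View pics/w8.png

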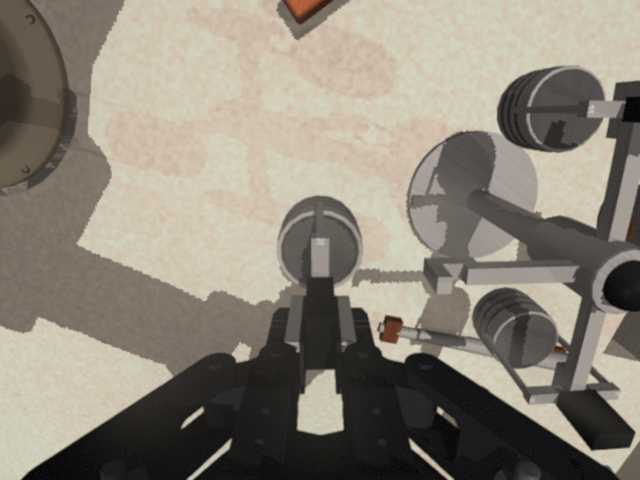

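The wrist view shows the basket hanging straight at (320,245), and the hook tip ahead on the right at (438,275), lined up with the tool's y axis. I'll move inward along the hook.

>>> step_arm(commands="0.05 0 0.3 0 0 0 0; 0.05 0 1 0 0 0 0; 0.05 0 2 0 0 0 0; 0.05 0 3 0 0 0 0; 0.05 0 4 0 0 0 0; 0.05 0 5 0 0 0 0; 0.05 0 6 0 0 0 0; 0.05 0 6.8 0 0 0 0; 0.05 -0.05 7.3 0 0 0 0; 0.05 -0.1 7.5 0 0 0 0; 0.05 -0.1 7.5 0 0 0 0; 0.05 -0.1 7.5 0 0 0 0")

```text
time_s: 24.07
eef_pos: [462.5, -8.6, 267.8]
ee_rot: [-0.0, 0.611, 0.792, -0.0]
force: [0.2, 0.7, -3.0]
grip_width: 0.132
grip_force: 39.2
```

```bash
python3 - <<'E'
from look import *
print(np.degrees(2*np.arctan2(s["ee_rot"][2],s["ee_rot"][1])),s["grip_force"],s["grip_width"])
a=np.radians(194.8);u=np.array([np.cos(a),np.sin(a)])
med("hub",190,"wrist",HUB);med("hook_tip",218,"wrist",HUB+99*u);med("hook_bar",208,"wrist",HUB+65*u);med("seat",200,"wrist",HUB+89*u)
med("basket_bar",s["eef_pos"][2]-35,"wrist",s["eef_pos"][:2])
w=capture("wrist");save("w9.png",w)
E
```

```text
[462.52  -8.58 267.75] [ 0.19  0.74 -2.96] [-0.    0.61  0.79 -0.  ] [-0.27  0.16  1.64 -0.    1.34 -0.53] 24.0667
104.66408466048794 39.23580229282379 0.1318723649116771
wrist hub [549.06  15.48 190.  ] [1.18 0.61 0.  ]
wrist hook_tip [453.94 -12.   218.  ] [0.81 0.99 0.  ]
wrist hook_bar [486.04  -2.26 208.  ] [0.52 0.43 0.  ]
wrist seat [464.38 -10.11 200.  ] [0.58 0.81 0.  ]
wrist basket_bar [462.97  -8.47 232.75] [0.48 0.69 0.  ]
```

View pics/w9.png

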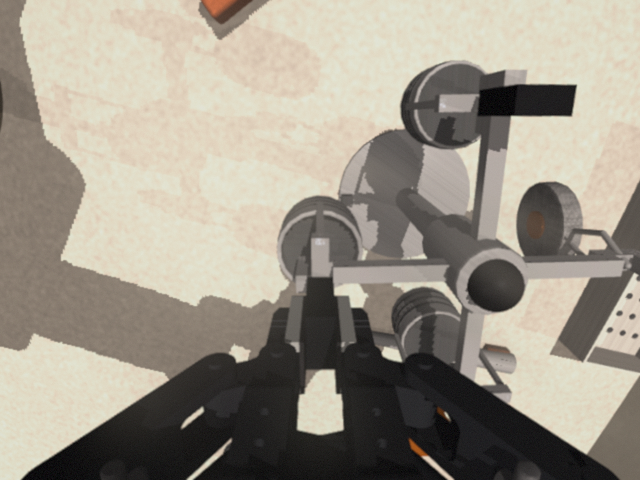

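The wrist view shows the bail over the hook, with the hook bar running from about (335,272) to (455,268). I'm lowering it in stages.

>>> step_arm(commands="0.05 -0.08 0.05 0.3 0 0 0; 0.05 -0.08 0.05 0.6 0 0 0; 0.05 -0.08 0.05 0.9 0 0 0; 0.05 -0.08 0.05 1.1 0 0 0; 0.05 -0.08 0.05 1.2 0 0 0; 0.05 -0.08 0.05 1.3 0 0 0")

```text
time_s: 26.62
eef_pos: [463.4, -9.2, 254.6]
ee_rot: [-0.0, 0.611, 0.792, -0.0]
force: [-0.4, 0.3, -2.4]
grip_width: 0.131
grip_force: 39.2
```

>>> step_arm(commands="0.05 0 0 0.1 0 0 0; 0.05 0 0 0.2 0 0 0; 0.05 0 0 0.3 0 0 0; 0.05 0 0 0.4 0 0 0")

```text
time_s: 26.95
eef_pos: [463.4, -9.2, 250.7]
ee_rot: [0.0, 0.611, 0.792, 0.0]
force: [1.3, 0.0, -2.2]
grip_width: 0.135
grip_force: 39.2
```

>>> step_arm(commands="0.05 0 0 0.1 0 0 0; 0.05 0 0 0.2 0 0 0; 0.05 0 0 0.3 0 0 0; 0.05 0 0 0.4 0 0 0; 0.05 0 0 0.5 0 0 0")

```text
time_s: 27.37
eef_pos: [463.9, -9.2, 246.0]
ee_rot: [0.001, 0.611, 0.792, 0.001]
force: [3.1, 0.8, -0.2]
grip_width: 0.128
grip_force: 39.5
```

>>> step_arm(commands="0.05 0 0 0.1 0 0 0; 0.05 0 0 0.2 0 0 0; 0.05 0 0 0.25 0 0 0")

```text
time_s: 27.62
eef_pos: [463.9, -9.2, 243.5]
ee_rot: [0.001, 0.611, 0.792, 0.001]
force: [5.0, 2.1, 0.3]
grip_width: 0.13
grip_force: 39.7
```

>>> step_arm(commands="0.05 0 0.08 0 0 0 0; 0.05 0 0.1 0.1 0 0 0; 0.05 0 0.1 0.2 0 0 0; 0.05 0 0.1 0.3 0 0 0")

```text
time_s: 27.95
eef_pos: [464.1, -8.9, 240.0]
ee_rot: [-0.0, 0.611, 0.792, -0.0]
force: [0.7, -0.4, -2.2]
grip_width: 0.131
grip_force: 39.3
```

>>> step_arm(commands="0.05 0 0 0.1 0 0 0; 0.05 0 0 0.1 0 0 0")

```text
time_s: 28.12
eef_pos: [464.1, -8.9, 238.9]
ee_rot: [-0.0, 0.611, 0.792, -0.0]
force: [0.1, -0.9, -3.1]
grip_width: 0.131
grip_force: 39.3
```

Free sliding, no side force. Continue down until contact.

>>> step_arm(commands="0.05 0 0 0.05 0 0 0; 0.05 0 0 0.1 0 0 0")

```text
time_s: 28.28
eef_pos: [464.2, -8.9, 238.7]
ee_rot: [-0.0, 0.611, 0.792, -0.0]
force: [-2.1, 0.4, 7.2]
grip_width: 0.132
grip_force: 40.7
```

>>> step_arm(commands="0.05 0 0 0.05 0 0 0; 0.05 0 0 0.1 0 0 0")

```text
time_s: 28.45
eef_pos: [464.3, -8.9, 238.7]
ee_rot: [0.0, 0.611, 0.792, 0.0]
force: [-5.9, 2.2, 16.0]
grip_width: 0.13
grip_force: 41.8
```

>>> step_arm(commands="0.05 0 0 -0.1 0 0 0; 0.05 0 0 -0.15 0 0 0; 0.2 0 0 -0.15 0 0 0; 0.3 0 0 -0.15 0 0 0; 0.4 0 0 -0.15 0 0 0; 0.4 0 0 -0.15 0 0 0; 0.4 0 0 -0.15 0 0 0; 0.4 0 0 -0.15 0 0 0")

```text
time_s: 29.12
eef_pos: [464.4, -8.9, 238.8]
ee_rot: [0.0, 0.611, 0.792, 0.0]
force: [0.6, 0.0, -0.6]
grip_width: 0.397
grip_force: 0.0
```

>>> step_arm(commands="0.4 0 0 -1 0 0 0; 0.4 0 0 -3 0 0 0; 0.4 0 0 -6 0 0 0; 0.4 0 0 -10 0 0 0; 0.4 0 0 -13 0 0 0; 0.4 0 0 -14 0 0 0; 0.4 0 -3 -14 0 0 0; 0.4 0 -7 -14 0 0 0; 0.4 0 -9 -14 0 0 0; 0.4 0 -9 -14 0 0 0")

```text
time_s: 29.95
eef_pos: [374.9, -32.0, 379.0]
ee_rot: [0.0, 0.612, 0.791, -0.0]
force: [0.3, 0.1, 1.0]
grip_width: 0.399
grip_force: 0.0
```

```bash
python3 - <<'E'
from look import *
a=np.radians(194.8);u=np.array([np.cos(a),np.sin(a)])
N=HUB+89*u
med("hub",190,"wrist",HUB);med("hook_tip",218,"wrist",HUB+99*u);med("hook_bar",208,"wrist",HUB+65*u)
med("basket_bar",204,"wrist",N);med("basket_tab",226,"wrist",N);med("basket_bar",204,"scene",N);med("basket_tab",226,"scene",N)
w=capture("wrist");sc=capture("scene")
c=np.zeros((600,800,3),np.uint8);c[:360,:480]=cv2.resize(w,(480,360))
c[180:600,480:800]=cv2.resize(sc[180:320,290:397],(320,420),interpolation=cv2.INTER_CUBIC);save("w10.png",c)
E
```

```text
[374.88 -31.99 378.96] [0.28 0.14 1.01] [ 0.    0.61  0.79 -0.  ] [-0.4  -0.09  1.62 -0.    1.62 -0.65] 29.95
wrist hub [548.32  13.84 190.  ] [1.17 1.56 0.  ]
wrist hook_tip [452.5  -12.78 218.  ] [1.16 0.65 0.  ]
wrist hook_bar [484.21  -0.37 208.  ] [1.77 0.76 0.  ]
wrist basket_bar [464.84 -10.06 204.  ] [0.8  0.75 0.  ]
wrist basket_tab [462.31  -7.71 226.  ] [1.41 0.39 0.  ]
scene basket_bar [462.31  -4.67 204.  ] [5.23 4.59 0.  ]
scene basket_tab [466.8   -6.77 226.  ] [5.94 1.58 0.  ]
```

View pics/w10.png

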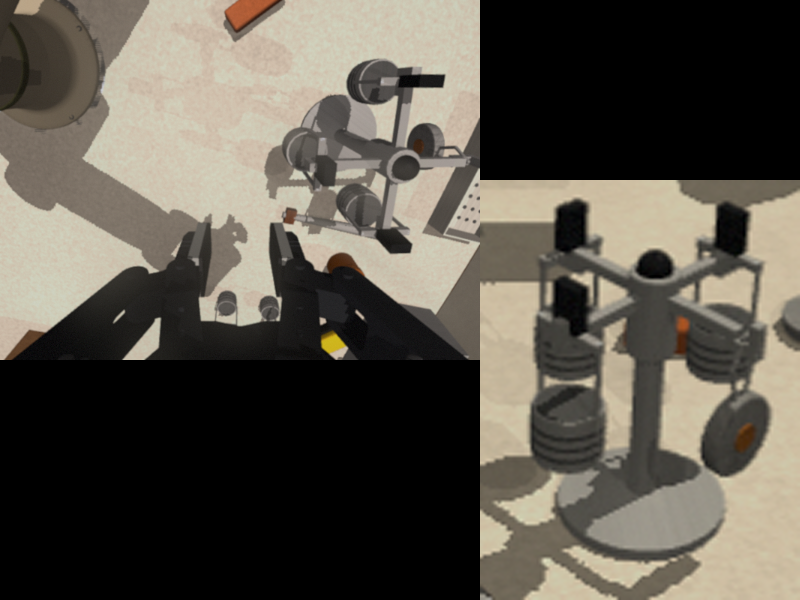

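The pictures show the basket hanging upright on the front hook: its tab is at (325,170) in the wrist inset and level with its neighbour's in the scene crop. The hook still points to about 195°, at the stop.

```bash
python3 -c "
from rig import *
print(finish_job())"
```

```text
the job is handed in; nothing more can be done
None
```

I turned the carousel counter-clockwise to its stop and hung the large basket in the empty hook's seat; the last pictures showed it upright, with the hook still at the stop. The highest force I read on the rack was about 18 N, and the job was handed in at about 31 s; no verdict came back.

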